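Move three modules round a full programming and test bench

ROBOT

A 6-joint arm with a two-finger parallel gripper is mounted at the origin on a cart in front of the work surface, level with it; the furniture and walls round the work are solid. World frame = base frame: x ahead of the robot, y to its left, z up, the work surface at z = 0. Lengths are in m, angles in rad, forces in N, time in s.
With the tool pointing down it reaches from about 0.425 to 0.95 m from the base axis. Payload 3.5 kg.
Tool frame: the origin (TCP) lies between the finger pads; the fingertips stand 22 mm ahead of it and the grasp point (between the pads) lies 3 mm ahead of it (ctrl.nose_length is the z of the fingertips in the tool frame, in m); z points along the fingers, y is the line along which they close (so a half turn about z gives the same grasp; the last joint's range is limited). The gripper opens to 85 mm and grips with 20 to 120 N. Pads are 22 mm wide; open, the fingers measure 114 mm over their backs; the gripper's body (76 mm by 85 mm) begins 54 mm behind the grasp point. The pads swing forward as they close: fully open they stand 13 mm farther back than shut.
Start: joints at [-1.326, 0.286, 1.577, -0, 1.279, -0.15], TCP at [0.26, -0.623, 0.253] pointing down, gripper open.
Joint ranges: [-2.77, 2.77], [-0.9, 2.22], [0.21, 2.48], [-1.53, 4.67], [0.24, 2.81], [-2.84, 2.84]. Speed limits (rad/s): [2.79, 2.79, 3.14, 3.14, 3.14, 3.14].

INTERFACE

Orientations are given as a unit quaternion [x, y, z, w].
In Python, from plant import ctrl gives the robot as it stands. The module is installed in compiled form; this text tells all that it offers.
- The arm moves only by the tool send_rows, never from a script. Its argument "rows" is text: rows parted by semicolons, each of 7 numbers parted by spaces: the turn, a rotation vector about the tool's x, y, z in normalised numbers (1 is pi rad), then the shift along the tool's x, y, z in normalised numbers (1 is 750 mm), then the opening, from -1 (shut) to 1 (fully open). A call has 1 to 8 rows; each row is the pose to reach, as a shift and turn from the pose commanded when the call began, along the tool's axes at that moment; what a row does not reach only later rows make up. A row lasts 1/8 s, in which the tool goes at most 62.5 mm and 10.7 degrees, less where a joint would pass 70% of its speed; a pose out of reach is approached as far as the arm can. A shift or turn number past 1, either way, is cut back to 1. A call with a gripper value outside its range is refused whole. The fingers move at their own pace and stop on an object; "grip_force" is the grip in N (left out, the last holds). Time passes only in rows, so rows that repeat a pose let the fingers close. It gives the time, the measured TCP pose, the force, the opening and the grip force at its end, in the units of the state.
- ctrl.get_state(): the state, without advancing time (a new reading comes with each control period).
- ctrl.read_camera(name): name is "side" or "top" or "wrist"; returns a dict with "color" (480x640x3 uint8, red, green, blue), "fx", "fy", "cx", "cy" (pixels), "extrinsics" (4x4, takes a point from world to camera coordinates). Camera axes: x right, y down, z forward; pixel columns grow to the right and rows downward; lengths in m; the calibration is good to about 2 mm. A picture is of the moment at which its call begins. There is no depth.
- ctrl.sign_off(): hands the job in; it is judged then, once.
Trained networks look in a picture, given as the dict that the camera call returned (one of the last four; its "shot" number tells which), for a name from the list of things; names that differ only in an ending like _2 or _b are one class to them, and where a whole thing is asked for, a point or a joint stands for the part that bears it (a point fixed in the world has none). Each returns a list of dicts, best first, with "p" (0 to 1); they miss things now and then, are a little off and sometimes report something else, mostly with a low value. They report only what shows in the picture. A call takes as long as a camera call. They do not tell look-alikes from the thing itself.
- ctrl.look_for(picture, target): "position" ([x, y, z] in m, in the coordinates of the camera as it stood for that picture, good to about 4 mm: the middle of the surface that is visible of it).
The state is a dict: "time": time; "qpos": joint angles; "dq": joint speeds; "joint_efforts": joint torques, N m; "eef_pos": TCP position; "tcp_rot": TCP orientation; "contact_force": force on the tool from outside, world axes, zero at the start; "wrist_torque": the same for the moment, N m; "opening": opening from 0.0 (shut) to 1.0 (fully open); "finger_force": force on a finger pad.
Only numpy, scipy, OpenCV 4.12 (cv2) and the standard library are available. Lean on these libraries where they do the work, as an engineer would, in place of code of your own. Each camera call takes 0.05 s, during which the arm holds its last target. There are 200 camera calls.

TASK

Move each control module on to its next station: the tested orange one out of the test jig into the foam tray, the programmed blue one from the programmer into the test jig, and the new white one from the tray into the programmer. All stations are full, but the pale-blue mat is free for parking one on the way. Each must sit fully home and upright in its station; press the blue one down on the jig's sprung plate until both red-tabbed catches snap over its base and hold it down, and leave the other things on the bench where they are.

Things in the scene. Friction and masses are not known exactly. Their poses are not given: they have to be found in the camera images.
- orange_module: Orange plug-in module, 66 x 40 x 40 mm (x, y, z up), origin at the centre of its underside. Black base flange 66 x 40 x 5 mm; above it the orange case, 50 (x) by 38 (y), flat top with two dark terminal rows. Grip the case across y, fingertips 12 mm or more above the underside. 60 to 120 g. Fits its station either way round (half a turn). Starts on the raised plate of the test jig, not caught.
- blue_module: Blue plug-in module, 66 x 40 x 40 mm (x, y, z up), origin at the centre of its underside. Black base flange 66 x 40 x 5 mm; above it the blue case, 50 (x) by 38 (y), flat top with two dark terminal rows. Grip the case across y, fingertips 12 mm or more above the underside. 60 to 120 g. Fits its station either way round (half a turn). Starts in the programmer.
- white_module: White plug-in module, 66 x 40 x 40 mm (x, y, z up), origin at the centre of its underside. Black base flange 66 x 40 x 5 mm; above it the white case, 50 (x) by 38 (y), flat top with two dark terminal rows. Grip the case across y, fingertips 12 mm or more above the underside. 60 to 120 g. Fits its station either way round (half a turn). Starts in the foam tray.
- test_jig: Test jig, fixed: grey metal base 122 x 88 mm, white posts. Origin on the bench under its centre; a module goes centred on it, x along x. Posts give 1.2 mm clearance and lean outward from 37 to 44 mm above the bench (5 mm lead-in); on the long sides they stand over 22 mm from the middle, leaving room for fingers. At each x end a sprung steel catch with a red tab, 47 mm high.
- jig_plate (a joint): The jig's black sprung plate: 0 up (top 34 mm above the bench), 0.016 m fully down. It carries the module's underside. Pressed on its flat top (3 N at first, 8 to 11 N half-way as the catches give, then 6 N), the module goes down and at 14 mm the catches snap over its flange; let go, it stays with its underside 20 mm above the bench. Not caught, it springs up again.
- programmer: Programmer, fixed: dark navy box 124 x 88 x 18 mm with grey posts, a small display and two buttons. Origin on the bench under its centre; a module goes centred on it, x along x, its underside 18 mm above the bench. Posts placed as on the jig: 1.2 mm clearance, leaning outward from 24 to 31 mm above the bench.
- tray: Transit tray, fixed: black rim 128 x 96 x 24 mm filled with pink foam. Origin on the bench under its centre; the pocket in the foam, 78 x 52 mm (long along x), is centred on it; its floor is 10 mm, the foam's top 20 mm above the bench.
- mat: Pale-blue anti-static mat with a steel stud at one corner, 130 x 104 x 4 mm (x, y, z), fixed, free of things at the start. Origin on the bench under its centre.
- flux_tin: Bystander: low dark round tin, 41 mm across, 19 mm high, on the bench beyond the stations. Origin at the centre of its underside.
- tape_roll: Bystander: roll of black tape, 65 mm across, 18 mm high, lying on the bench beyond the stations. Origin at the centre of its underside.
Not all that is in view belongs to the job. Leave any green look-alike of the white_module alone.

How it is judged:
At the end, for the whole second after the job is handed in: Orange within 10 mm of the tray centre, underside 7-13.5 mm above the bench; white within 5 mm of the programmer centre, 15.5-20.5 mm up; blue within 5 mm of the jig centre, held by the catches 16-23.5 mm up; all upright within 0.08 rad (orange 0.10), released and at rest (horizontal distance between orange_module and tray below 0.01 m and z of orange_module in the frame of tray between 0.007 and 0.0135 m and angle between orange_module's own z axis and vertical below 0.1 rad and linear speed of each of orange_module, blue_module, white_module below 0.02 m/s and angular speed of each of orange_module, blue_module, white_module below 0.2 rad/s and horizontal distance between blue_module and test_jig below 0.005 m and z of blue_module in the frame of test_jig between 0.016 and 0.0235 m and angle between each of blue_module, white_module's own z axis and vertical below 0.08 rad and horizontal distance between white_module and programmer below 0.005 m and z of white_module in the frame of programmer between 0.0155 and 0.0205 m); the robot touches nothing.
It fails at once if a module is tipped over (more than 0.7 rad) (angle between any of orange_module, blue_module, white_module's own z axis and vertical above 0.7 rad).
It fails at once if the tin or the tape roll is moved by more than 30 mm (distance of any of flux_tin, tape_roll from where it was at the start of the episode above 0.03 m).
It also fails if it takes over 136 s, if anything falls off the work surface, if the arm or the gripper's body presses on something with over 40 N, if the wrist force passes 120 N, or if a joint passes its speed limit or range.

## Working session

There is one attempt and no reset: what is moved stays moved. The work goes in short steps, Python scripts to look and compute and a tool call to move; the robot and the scene stay as the last step left them, time stands still between calls to the robot, and variables do not carry over. Pictures are saved under pics/ and viewed, at most 17 in all, crops included, and the job is handed in when it is done.

Besides the shell and the picture viewer there is one more tool, called after "Request:" as name(argument=value, ...) on one line, values as JSON. send_rows: Moves the arm, as the interface text tells. Its arguments: {"type":"object","properties":{"rows":{"type":"string"},"grip_force":{"type":"number"}},"required":["rows"]}

```bash
mkdir -p pics; cat > h.py <<'E'
import numpy as np, cv2
from plant import ctrl
def snap(n,f):
    p=ctrl.read_camera(n); cv2.imwrite('pics/'+f,p['color'][:,:,::-1]); return p
def w(p,c):
    E=np.array(p['extrinsics']); return E[:3,:3].T@(np.array(c)-E[:3,3])
def ray(p,u,v,z):
    E=np.array(p['extrinsics']);R=E[:3,:3];o=-R.T@E[:3,3]
    d=R.T@np.array([(u-p['cx'])/p['fx'],(v-p['cy'])/p['fy'],1]);return o+d*(z-o[2])/d[2]
def px(p,X):
    E=np.array(p['extrinsics']);c=E[:3,:3]@np.array(X)+E[:3,3];return p['fx']*c[0]/c[2]+p['cx'],p['fy']*c[1]/c[2]+p['cy']
E
python3 - <<'E'
from h import *
np.set_printoptions(precision=4,suppress=True)
s=ctrl.get_state();print(s['eef_pos'],s['tcp_rot'],s['time'],ctrl.nose_length)
for n in('top','side'):
    p=snap(n,n+'0.png')
    E=np.array(p['extrinsics']);print(n,-E[:3,:3].T@E[:3,3],p['fx'])
    for t in('orange_module','blue_module','white_module','test_jig','programmer','tray','mat','flux_tin','tape_roll'):
        for r in ctrl.look_for(p,t)[:3]: 
            X=w(p,r['position']);print(t,round(r['p'],2),X,np.round(px(p,X)))
E
```

```text
[ 0.2595 -0.6225  0.2519] [ 0.9806  0.1961 -0.0001 -0.0012] 0.0 0.022
top [ 0.3483 -0.0657  1.5018] 594.3995419989078
orange_module 0.72 [0.4377 0.1545 0.0759] [238. 266.]
blue_module 0.56 [ 0.4359 -0.0428  0.0553] [320. 270.]
white_module 0.76 [ 0.4202 -0.227   0.049 ] [395. 278.]
test_jig 0.94 [0.4345 0.147  0.0109] [245. 269.]
programmer 0.64 [ 0.444  -0.0429  0.0189] [320. 267.]
tray 0.94 [ 0.4214 -0.2288  0.0211] [395. 278.]
mat 0.65 [0.4974 0.3084 0.0059] [183. 243.]
mat 0.24 [ 0.4436 -0.043   0.0185] [320. 268.]
flux_tin 0.71 [ 0.5858 -0.0622  0.0238] [330. 211.]
tape_roll 0.74 [ 0.5902 -0.1583  0.0142] [368. 211.]
tape_roll 0.74 [ 0.4209 -0.2302  0.0194] [395. 279.]
tape_roll 0.31 [0.4352 0.1529 0.0747] [239. 267.]
side [-0.2054  0.5549  0.9642] 519.472022782892
orange_module 0.77 [0.4261 0.1578 0.0661] [258. 286.]
blue_module 0.8 [ 0.4361 -0.0285  0.0476] [316. 247.]
white_module 0.6 [ 0.3727 -0.417   0.0258] [435. 192.]
test_jig 0.91 [0.4027 0.1731 0.0113] [262. 311.]
programmer 0.75 [ 0.4162 -0.0241  0.0129] [321. 261.]
tray 0.49 [ 0.4745 -0.1919  0.0208] [351. 215.]
mat 0.86 [0.4876 0.3104 0.0062] [190. 325.]
flux_tin 0.75 [ 0.5798 -0.0553  0.0137] [286. 222.]
tape_roll 0.92 [ 0.5837 -0.1581  0.0177] [314. 202.]
```

```bash
python3 - <<'E'
import cv2
a=cv2.imread('pics/top0.png');cv2.imwrite('pics/top0c.png',cv2.resize(a[190:330,140:440],(800,373),interpolation=cv2.INTER_CUBIC))
E
```

```text
(no output)
```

View pics/top0.png

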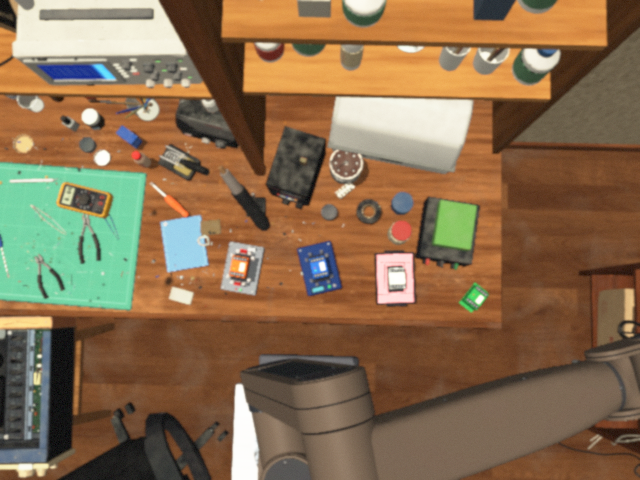

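View pics/side0.png

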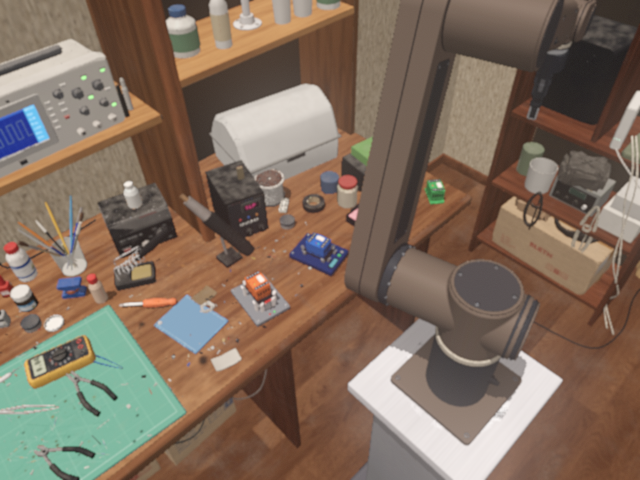

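View pics/top0c.png

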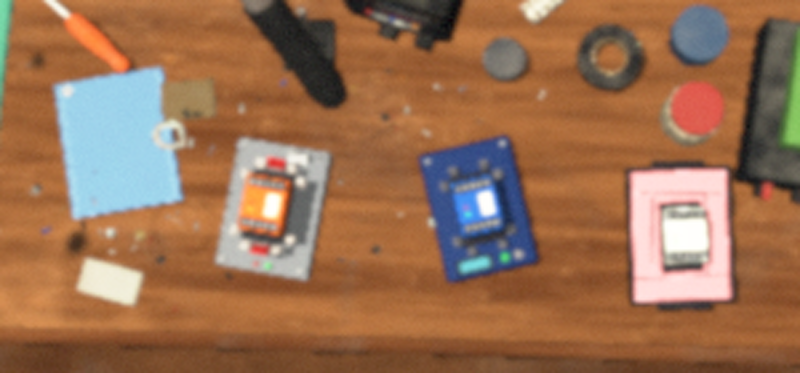

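The white module is in the tray at (395,278). The green look-alike at (473,297) is on the bare bench, so I'll leave it alone. Orange is on the jig at (241,267), blue in the programmer at (320,268), and the mat is free at (185,243). Next I'll look with the wrist camera above each station.

```bash
cat >> h.py <<'E'
from scipy.spatial.transform import Rotation as Ro
np.set_printoptions(precision=4,suppress=True)
def go(x,y,z,yawdeg,frm=None):
    """row numbers to reach tool-down pose with tool x at yaw"""
    s=ctrl.get_state();p,R=(s['eef_pos'],Ro.from_quat(s['tcp_rot'])) if frm is None else (frm[:3],Ro.from_euler('ZX',[frm[3],180],degrees=True))
    T=Ro.from_euler('ZX',[yawdeg,180],degrees=True)
    rv=np.degrees((R.inv()*T).as_rotvec()); d=R.inv().apply(np.array([x,y,z])-p)*1000
    print('row',np.round(rv,1),np.round(d,1))
def st():
    s=ctrl.get_state();x=Ro.from_quat(s['tcp_rot']).as_matrix();print(s['time'],s['eef_pos'],'yaw',np.degrees(np.arctan2(x[1,0],x[0,0])),'F',s['contact_force'],'op',s['opening'],s['finger_force'])
E
python3 -c "
from h import *
go(.44,-.23,.26,0)"
```

```text
row [ 0.   0.  22.6] [ 317.7 -293.5   -6.7]
```

Careful with the scale: shifts go in shares of 750 mm and turns go in shares of pi rad. That gives: 317.7 mm / 750 = 0.4236, -293.5 mm / 750 = -0.3913, 22.6 degrees / 180 = 0.1256.

Request:
send_rows(rows="0 0 0.0556 0.0587 -0.0547 0 1;0 0 0.1111 0.1173 -0.1093 0 1;0 0 0.1256 0.176 -0.1627 -0.0089 1;0 0 0.1256 0.2347 -0.2173 -0.0089 1;0 0 0.1256 0.2933 -0.272 -0.0089 1;0 0 0.1256 0.3533 -0.3267 -0.0089 1;0 0 0.1256 0.4236 -0.3913 -0.0089 1;0 0 0.1256 0.4236 -0.3913 -0.0089 1")

```text
time: 2.0
eef_pos: [0.441, -0.2269, 0.2603]
tcp_rot: [1.0, 0.003, 0.0, -0.0]
contact_force: [0.4, -0.5, 0.5]
opening: 1.002
finger_force: 0.0
```

```bash
python3 - <<'E'
from h import *
st();p=snap('wrist','w1.png')
E=np.array(p['extrinsics']);print(-E[:3,:3].T@E[:3,3],E[:3,:3],p['fx'])
for t in('white_module','tray'):
    for r in ctrl.look_for(p,t)[:2]:
        X=w(p,r['position']);print(t,round(r['p'],2),X,np.round(px(p,X)))
E
```

```text
2.0 [ 0.441  -0.2269  0.2603] yaw 0.3129528312288443 F [ 0.4468 -0.5388  0.5162] op 1.0017251924472967 0.0
[ 0.522  -0.2257  0.3809] [[ 0.0056 -1.      0.0003]
 [-0.9503 -0.0052  0.3112]
 [-0.3112 -0.0021 -0.9503]] 338.99001170738256
white_module 0.84 [ 0.4299 -0.2323  0.0492] [329. 226.]
white_module 0.77 [ 0.3828 -0.4176  0.0409] [499. 267.]
tray 0.95 [ 0.4323 -0.2268  0.0215] [323. 217.]
tray 0.42 [0.4312 0.1183 0.0105] [ 15. 214.]
```

View pics/w1.png

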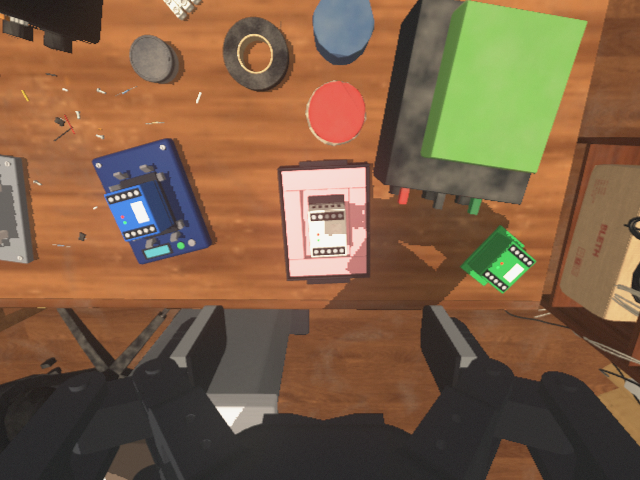

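In the wrist view, white is in the tray at (327,230) and blue in the programmer at (140,210). The green look-alike is at (500,265), outside the tray, and I won't touch it. Now I'll move between the programmer and the jig.

Converted, -300 mm / 750 = -0.4, -280 mm / 750 = -0.3733.

Request:
send_rows(rows="0 0 0 0 -0.08 0 1;0 0 0 0 -0.16 0 1;0 0 0 0 -0.24 0 1;0 0 0 0 -0.32 0 1;0 0 0 0 -0.3733 0 1;0 0 0 0 -0.4 0 1;0 0 0 0 -0.4 0 1")

```text
time: 3.02
eef_pos: [0.4403, 0.0695, 0.2601]
tcp_rot: [1.0, 0.0, 0.0, 0.0]
contact_force: [-0.6, -0.1, -0.3]
opening: 0.996
finger_force: 0.0
```

```bash
python3 - <<'E'
from h import *
import pickle
st();p=snap('wrist','w2.png');pickle.dump(p,open('w2.pkl','wb'))
for t in('orange_module','blue_module','test_jig','programmer','mat'):
    for r in ctrl.look_for(p,t)[:1]:
        X=w(p,r['position']);print(t,round(r['p'],2),X,np.round(px(p,X)))
E
```

```text
3.025 [0.4403 0.0695 0.2601] yaw 0.026617913052013418 F [-0.6259 -0.1261 -0.2617] op 0.9961514364903867 0.0
orange_module 0.76 [0.445  0.1492 0.0773] [237. 218.]
blue_module 0.87 [ 0.4507 -0.0355  0.0621] [433. 208.]
programmer 0.72 [0.462  0.1368 0.0105] [262. 188.]
mat 0.78 [0.5051 0.3106 0.0035] [ 98. 146.]
```

View pics/w2.png

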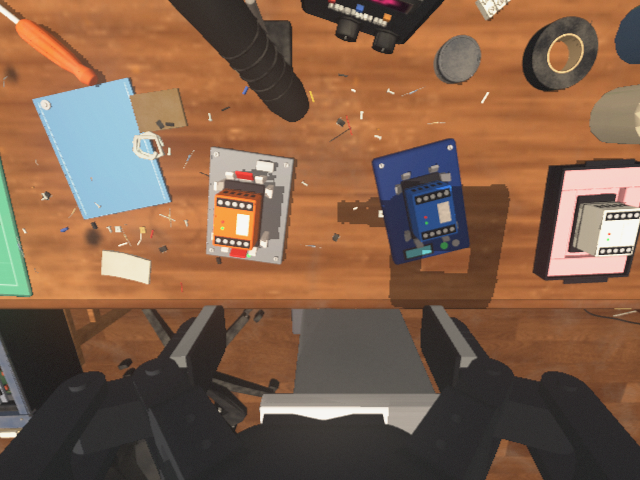

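```bash
cat >> h.py <<'E'
def rect(p,c,z,n=260,mm=.5):
    g=np.array([[0,0],[n,0],[n,n],[0,n]],float)  # rect image: right=-y, up=+x
    X=[(c[0]-(v-n/2)*mm/1000,c[1]-(u-n/2)*mm/1000,z) for u,v in g]
    H=cv2.getPerspectiveTransform(np.float32([px(p,x) for x in X]),np.float32(g))
    return cv2.warpPerspective(p['color'],H,(n,n),flags=cv2.INTER_CUBIC)[:,:,::-1]
E
cat > m.py <<'E'
from h import *
import pickle
p=pickle.load(open('w2.pkl','rb'));a=cv2.imread('pics/w1.png')[:,:,::-1]
# w1 camera: rebuild from w2 by tcp offset between shots
import copy;q=copy.deepcopy(p);E=np.array(q['extrinsics']);R1=np.array([[.0056,-1,.0003],[-.9503,-.0052,.3112],[-.3112,-.0021,-.9503]])
E[:3,:3]=R1;E[:3,3]=-R1@np.array([.5220,-.2257,.3809]);q['extrinsics']=E;q['color']=a;pickle.dump(q,open('w1.pkl','wb'))
L=[(p,(.44,.15),.074,.010),(p,(.44,-.04),.058,.018),(q,(.43,-.228),.050,.024)]
m=np.vstack([np.hstack([rect(P,c,z1) for P,c,z1,z2 in L]),np.hstack([rect(P,c,z2) for P,c,z1,z2 in L])])
cv2.imwrite('pics/m.png',m)
E
python3 m.py
```

```text
(no output)
```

View pics/m.png

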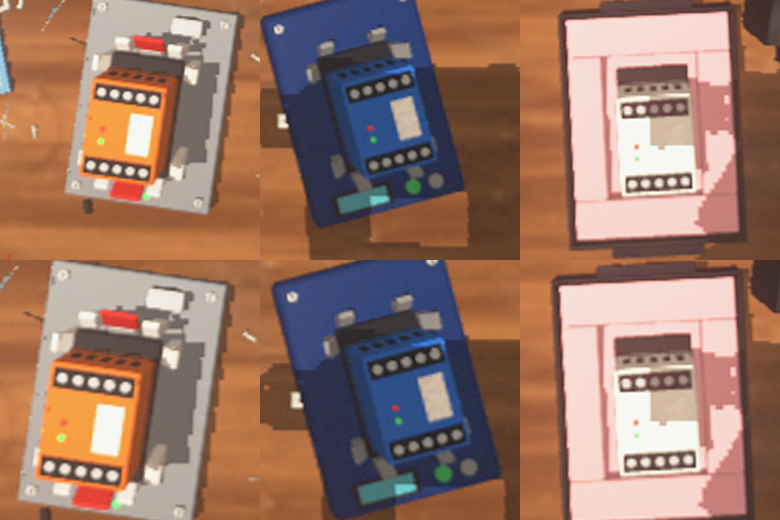

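In the rectified panels, the orange terminal rows give a centre near panel (123,132) with yaw about -8°. Blue is at (130,125), yaw about +16°, and white at (138,146), yaw about +3°. I'll take a closer look above orange.

```bash
python3 -c "
from h import *
go(.439,.1525,.19,-8)"
```

```text
row [0.  0.  7.9] [ -1.3 -83.6  70. ]
```

Converted, -83 mm / 750 = -0.1107, 70 mm / 750 = 0.0933, 7.9 degrees / 180 = 0.0439.

Request:
send_rows(rows="0 0 0.0222 0 -0.0533 0.0467 1;0 0 0.0439 -0.0013 -0.1107 0.0933 1;0 0 0.0439 -0.0013 -0.1107 0.0933 1;0 0 0.0439 -0.0013 -0.1107 0.0933 1")

```text
time: 3.82
eef_pos: [0.4394, 0.1525, 0.1905]
tcp_rot: [0.998, -0.069, 0.0, 0.0]
contact_force: [0.5, -0.3, 0.6]
opening: 0.999
finger_force: 0.0
```

```bash
cat > c.py <<'E'
from h import *
import sys,pickle
f,x,y,z1,z2=sys.argv[1],*map(float,sys.argv[2:6])
st();p=ctrl.read_camera('wrist');pickle.dump(p,open(f+'.pkl','wb'))
cv2.imwrite('pics/'+f+'.png',np.hstack([rect(p,(x,y),z1,400,.25),rect(p,(x,y),z2,400,.35)]))
E
python3 c.py o1 .439 .1525 .074 .01
```

```text
3.825 [0.4394 0.1525 0.1905] yaw -7.86589016125344 F [ 0.4977 -0.3103  0.647 ] op 0.9987146227882697 0.0
```

View pics/o1.png

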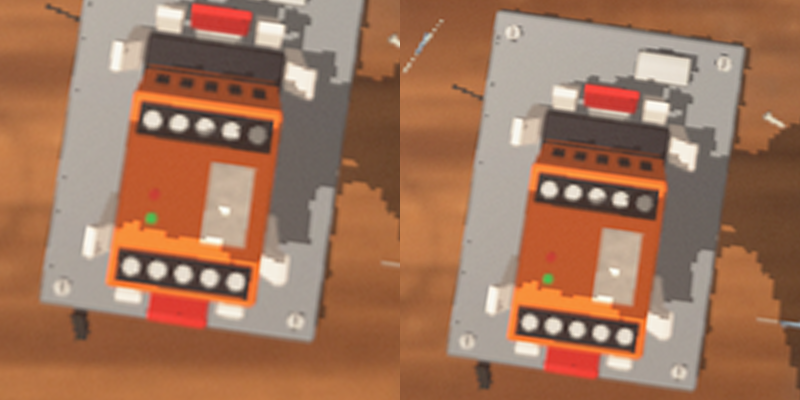

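The jig base and the orange case agree: centre (.4393,.1535), yaw -7.7°. Now the descent and grip.

Converted, 120.5 mm / 750 = 0.1607, 110 mm / 750 = 0.1467.

Request:
send_rows(rows="0 0 0 0 -0.0013 0.0533 1;0 0 0 0 -0.0013 0.1067 1;0 0 0 0 -0.0013 0.1467 1;0 0 0 0 -0.0013 0.1607 1;0 0 0 0 -0.0013 0.1607 1;0 0 0 0 -0.0013 0.1607 -1;0 0 0 0 -0.0013 0.1607 -1;0 0 0 0 -0.0013 0.1607 -1", grip_force=40)

```text
time: 4.88
eef_pos: [0.4397, 0.1541, 0.0704]
tcp_rot: [0.998, -0.069, 0.001, -0.0]
contact_force: [0.1, -0.2, 0.3]
opening: 0.435
finger_force: 46.0
```

Request:
send_rows(rows="0 0 0 0 0 0 -1;0 0 0 0 0 0 -1;0 0 0 0 0 0 -1")

```text
time: 5.25
eef_pos: [0.4396, 0.1541, 0.0699]
tcp_rot: [0.998, -0.069, 0.001, -0.0]
contact_force: [1.4, 0.6, 1.0]
opening: 0.432
finger_force: 46.0
```

```bash
python3 - <<'E'
from h import *
import pickle
p=pickle.load(open('w2.pkl','rb'));t=ctrl.read_camera('top');s=ctrl.read_camera('side')
for z in(0,.05,.1,.15):print(z,'tip',ray(p,292,110,z),ray(t,264,224,z),ray(s,248,247,z))
for z in(.1,.2,.3):print(z,'upper',ray(p,190,5,z),ray(t,224,172,z),ray(s,187,200,z))
print([ray(p,*c,.004)for c in((35,100),(130,80),(171,204),(87,219))])
E
```

```text
0 tip [0.5417 0.1024 0.    ] [0.5523 0.1043 0.    ] [0.5915 0.0665 0.    ]
0.05 tip [0.5391 0.0982 0.05  ] [0.5455 0.0986 0.05  ] [0.5502 0.0919 0.05  ]
0.1 tip [0.5364 0.094  0.1   ] [0.5387 0.0929 0.1   ] [0.5089 0.1172 0.1   ]
0.15 tip [0.5337 0.0898 0.15  ] [0.5319 0.0873 0.15  ] [0.4675 0.1425 0.15  ]
0.1 upper [0.6058 0.1644 0.1   ] [0.6623 0.1941 0.1   ] [0.7466 0.1253 0.1   ]
0.2 upper [0.5757 0.1309 0.2   ] [0.6399 0.1755 0.2   ] [0.6365 0.175  0.2   ]
0.3 upper [0.5456 0.0974 0.3   ] [0.6175 0.157  0.3   ] [0.5263 0.2247 0.3   ]
[array([0.5509, 0.3659, 0.004 ]), array([0.5697, 0.265 , 0.004 ]), array([0.4425, 0.2413, 0.004 ]), array([0.425 , 0.3397, 0.004 ])]
```

```bash
python3 -c "
from h import *
go(.485,.31,.13,-7.9);go(.485,.31,.041,-7.9);go(.4405,-.0395,.19,15.5,(.485,.31,.13,-7.9))"
```

```text
row [-0.  -0.1  0. ] [  23.7 -160.7  -60.1]
row [-0.  -0.1  0. ] [  23.6 -160.6   28.9]
row [ -0.    0.  -23.4] [  4.  352.3 -60. ]
```

Request:
send_rows(rows="0 0 0 0 0 -0.0533 -1;0 0 0 0.004 -0.0267 -0.08 -1;0 0 0 0.0133 -0.0933 -0.08 -1;0 0 0 0.0227 -0.16 -0.08 -1;0 0 0 0.0315 -0.2141 -0.08 -1;0 0 0 0.0315 -0.2141 -0.0267 -1;0 0 0 0.0315 -0.2141 0.02 -1;0 0 0 0.0315 -0.2141 0.0373 -1")

```text
time: 6.35
eef_pos: [0.481, 0.3087, 0.0408]
tcp_rot: [0.998, -0.069, -0.006, 0.003]
contact_force: [-22.2, -11.4, 54.1]
opening: 0.438
finger_force: 52.9
```

Converted, -90 mm / 750 = -0.12, -50 mm / 750 = -0.0667.

Request:
send_rows(rows="0 0 0 0 0 0.002 -1;0 0 0 0 0 0.002 -1;0 0 0 0 0 0.002 1;0 0 0 0 0 0.002 1;0 0 0 0 0 0.002 1;0 0 0 0 0 -0.0667 1;0 0 0 0 0 -0.12 1")

```text
time: 7.22
eef_pos: [0.4845, 0.3099, 0.1327]
tcp_rot: [0.998, -0.069, 0.0, -0.0]
contact_force: [0.6, -0.0, 0.3]
opening: 0.998
finger_force: 0.0
```

```bash
python3 -c "
from h import *
go(.4405,-.0395,.19,15.5)"
```

```text
row [ -0.   -0.  -23.4] [  4.3 352.2 -57.3]
```

Converted, 352.2 mm / 750 = 0.4696, -57.3 mm / 750 = -0.0764, -23.4 degrees / 180 = -0.13.

Request:
send_rows(rows="0 0 0 0 0.0667 -0.04 1;0 0 -0.0278 0.0013 0.1467 -0.076 1;0 0 -0.0556 0.0027 0.2267 -0.076 1;0 0 -0.0833 0.0027 0.3067 -0.076 1;0 0 -0.1111 0.004 0.3867 -0.076 1;0 0 -0.13 0.0053 0.4467 -0.076 1;0 0 -0.13 0.0057 0.4696 -0.0764 1;0 0 -0.13 0.0057 0.4696 -0.0764 1")

```text
time: 8.22
eef_pos: [0.4403, -0.0405, 0.1889]
tcp_rot: [0.991, 0.134, 0.0, -0.0]
contact_force: [-0.4, 0.1, -0.4]
opening: 1.002
finger_force: 0.0
```

```bash
python3 c.py b1 .4405 -.0395 .058 .018
```

```text
8.225 [ 0.4403 -0.0405  0.1889] yaw 15.35141245801683 F [-0.3931  0.1479 -0.3611] op 1.0016477452469705 0.0
```

View pics/b1.png

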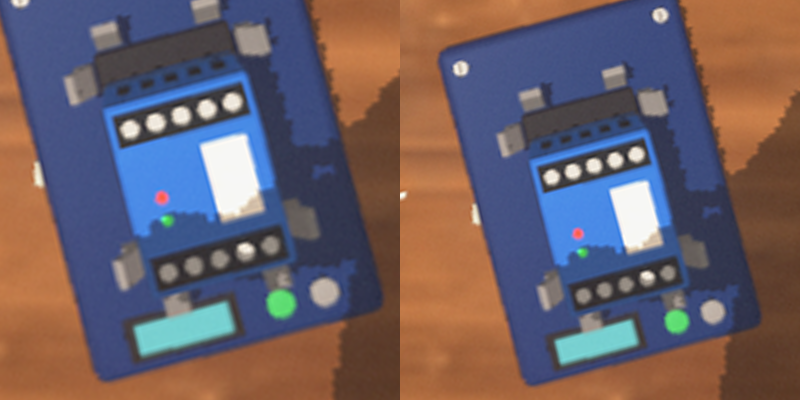

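The programmer box and the blue case both give centre (.445,-.0393), yaw 14.3°.

```bash
python3 -c "
from h import *
go(.445,-.0393,.054,14.3)"
```

```text
row [-0.  -0.   1.1] [  4.6   0.9 134.8]
```

Converted, 134.8 mm / 750 = 0.1797, 134 mm / 750 = 0.1787, 1 degrees / 180 = 0.0056.

Request:
send_rows(rows="0 0 0.0056 0.0061 0.0013 0.0667 1;0 0 0.0056 0.0061 0.0013 0.1333 1;0 0 0.0056 0.0061 0.0013 0.1667 1;0 0 0.0056 0.0061 0.0013 0.1787 1;0 0 0.0056 0.0061 0.0013 0.1797 1;0 0 0.0056 0.0061 0.0013 0.1797 -1;0 0 0.0056 0.0061 0.0013 0.1797 -1;0 0 0.0056 0.0061 0.0013 0.1797 -1")

```text
time: 9.28
eef_pos: [0.446, -0.0396, 0.0552]
tcp_rot: [0.992, 0.126, 0.001, 0.0]
contact_force: [-1.5, 0.2, 0.0]
opening: 0.435
finger_force: 41.5
```

Converted, -90 mm / 750 = -0.12, -60 mm / 750 = -0.08.

Request:
send_rows(rows="0 0 0 0 0 0 -1;0 0 0 0 0 0 -1;0 0 0 0 0 0 -1;0 0 0 0 0 -0.04 -1;0 0 0 0 0 -0.08 -1;0 0 0 0 0 -0.12 -1;0 0 0 0 0 -0.12 -1")

```text
time: 10.15
eef_pos: [0.4465, -0.0398, 0.1459]
tcp_rot: [0.992, 0.126, 0.002, 0.001]
contact_force: [-0.1, 0.4, -1.1]
opening: 0.435
finger_force: 41.6
```

```bash
python3 -c "
from h import *
st();go(.4395,.1538,.144,-7.8);go(.4395,.1538,.078,-7.8,(.4395,.1538,.144,-7.8))"
```

```text
10.15 [ 0.4465 -0.0398  0.1459] yaw 14.519155400603195 F [-0.1297  0.4473 -1.102 ] op 0.43528536138529667 41.58020853996277
row [ 0.1 -0.3 22.3] [  41.8 -189.1    1.6]
row [0. 0. 0.] [ 0. -0. 66.]
```

Converted, -189 mm / 750 = -0.252, -180 mm / 750 = -0.24, 22.3 degrees / 180 = 0.1239.

Request:
send_rows(rows="0 0 0.0278 0.0133 -0.06 0 -1;0 0 0.0667 0.0267 -0.1267 0 -1;0 0 0.1 0.04 -0.1933 0 -1;0 0 0.1239 0.0533 -0.24 0 -1;0 0 0.1239 0.056 -0.252 0.002 -1;0 0 0.1239 0.056 -0.252 0.002 -1")

```text
time: 10.9
eef_pos: [0.4374, 0.154, 0.1409]
tcp_rot: [0.998, -0.067, -0.001, 0.001]
contact_force: [0.2, 0.2, -1.3]
opening: 0.433
finger_force: 41.5
```

```bash
python3 -c "
from h import *
st();go(.440,.1538,.082,-7.8);snap('wrist','b2.png')"
```

```text
10.9 [0.4374 0.154  0.1409] yaw -7.6692199387433515 F [ 0.1824  0.2325 -1.2846] op 0.4329867560715839 41.49755358695984
row [0.1 0.2 0.1] [ 2.8 -0.2 58.9]
```

View pics/b2.png

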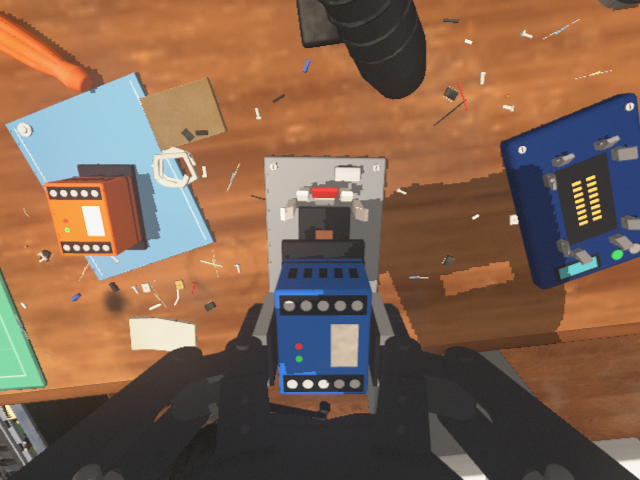

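Orange is standing upright on the mat at (95,215). Blue is held above the jig, lined up with the plate at (325,220).

Converted, 50 mm / 750 = 0.0667, 40 mm / 750 = 0.0533.

Request:
send_rows(rows="0 0 0 0.002 0 0.0267 -1;0 0 0 0.002 0 0.0533 -1;0 0 0 0.002 0 0.0667 -1;0 0 0 0.002 0 0.0667 -1")

```text
time: 11.45
eef_pos: [0.4394, 0.1531, 0.0918]
tcp_rot: [0.998, -0.068, -0.001, 0.0]
contact_force: [-0.3, -0.1, -0.6]
opening: 0.436
finger_force: 41.5
```

```bash
python3 -c "
from h import *
st();go(.440,.1538,.082,-7.8)"
```

```text
11.45 [0.4394 0.1531 0.0918] yaw -7.845992831606178 F [-0.2724 -0.0621 -0.5689] op 0.436025390885888 41.52261435985565
row [ 0.   0.1 -0. ] [ 0.5 -0.8  9.8]
```

Request:
send_rows(rows="0 0 0 0.0007 -0.0009 0.008 -1;0 0 0 0.0007 -0.0009 0.0147 -1;0 0 0 0.0007 -0.0009 0.02 -1;0 0 0 0.0007 -0.0009 0.024 -1;0 0 0 0.0007 -0.0009 0.028 -1;0 0 0 0.0007 -0.0009 0.0293 -1;0 0 0 0.0007 -0.0009 0.0293 -1")

```text
time: 12.32
eef_pos: [0.4406, 0.1541, 0.0707]
tcp_rot: [0.998, -0.068, 0.0, 0.001]
contact_force: [-0.5, -5.4, 2.3]
opening: 0.436
finger_force: 42.1
```

Converted, -50 mm / 750 = -0.0667, -30 mm / 750 = -0.04.

Request:
send_rows(rows="0 0 0 0 0 0 1;0 0 0 0 0 0 1;0 0 0 0 0 0 1;0 0 0 0 0 -0.04 1;0 0 0 0 0 -0.0667 1;0 0 0 0 0 -0.0667 -1;0 0 0 0 0 -0.0667 -1;0 0 0 0 0 -0.0667 -1")

```text
time: 13.32
eef_pos: [0.4396, 0.1545, 0.1193]
tcp_rot: [0.998, -0.068, -0.001, 0.0]
contact_force: [-0.4, 0.6, -0.2]
opening: 0.377
finger_force: 0.0
```

Converted, 20 mm / 750 = 0.0267, 10 mm / 750 = 0.0133.

Request:
send_rows(rows="0 0 0 0 0 0 -1;0 0 0 0 0 0 -1;0 0 0 0 0 0 -1;0 0 0 0 0 0.0133 -1;0 0 0 0 0 0.0267 -1;0 0 0 0 0 0.0267 -1")

```text
time: 14.08
eef_pos: [0.4393, 0.1545, 0.099]
tcp_rot: [0.998, -0.068, -0.002, 0.0]
contact_force: [0.1, -0.0, -0.3]
opening: 0.001
finger_force: 0.0
```

Contact is expected at TCP z .096, with the catches snapping by .082.

Converted, 11 mm / 750 = 0.0147, 9 mm / 750 = 0.012.

Request:
send_rows(rows="0 0 0 0 -0.0007 0.0053 -1;0 0 0 0 -0.0007 0.0093 -1;0 0 0 0 -0.0007 0.012 -1;0 0 0 0 -0.0007 0.0147 -1;0 0 0 0 -0.0007 0.0147 -1")

```text
time: 14.7
eef_pos: [0.4413, 0.1552, 0.0907]
tcp_rot: [0.998, -0.068, 0.001, -0.0]
contact_force: [-0.8, -1.0, 5.7]
opening: -0.001
finger_force: 2.8
```

Converted, 8 mm / 750 = 0.0107, 7 mm / 750 = 0.0093.

Request:
send_rows(rows="0 0 0 0 0 0.0027 -1;0 0 0 0 0 0.0053 -1;0 0 0 0 0 0.008 -1;0 0 0 0 0 0.0093 -1;0 0 0 0 0 0.0107 -1;0 0 0 0 0 0.0107 -1")

```text
time: 15.45
eef_pos: [0.4423, 0.1555, 0.0833]
tcp_rot: [0.998, -0.068, 0.002, -0.001]
contact_force: [0.1, 0.4, 6.1]
opening: 0.002
finger_force: 3.3
```

Converted, 3 mm / 750 = 0.004, 2 mm / 750 = 0.0027.

Request:
send_rows(rows="0 0 0 0 0 0.0013 -1;0 0 0 0 0 0.0027 -1;0 0 0 0 0 0.004 -1;0 0 0 0 0 0.004 -1")

```text
time: 15.95
eef_pos: [0.4423, 0.1554, 0.0801]
tcp_rot: [0.998, -0.068, 0.002, -0.001]
contact_force: [0.7, 0.7, 4.9]
opening: 0.002
finger_force: 2.5
```

Converted, -110 mm / 750 = -0.1467, -80 mm / 750 = -0.1067.

Request:
send_rows(rows="0 0 0 0 0 0.0013 -1;0 0 0 0 0 0.0013 -1;0 0 0 0 0 -0.0533 -1;0 0 0 0 0 -0.1067 0;0 0 0 0 0 -0.1467 1;0 0 0 0 0 -0.1467 1")

```text
time: 16.7
eef_pos: [0.4422, 0.1554, 0.1912]
tcp_rot: [0.998, -0.068, 0.003, -0.001]
contact_force: [1.0, 0.6, -0.5]
opening: 0.636
finger_force: 0.0
```

```bash
python3 c.py b3 .4395 .1538 .060 .06
```

```text
16.7 [0.4422 0.1554 0.1912] yaw -7.776096348014092 F [ 1.0347  0.5524 -0.5197] op 0.6355346328914081 0.0
```

View pics/b3.png

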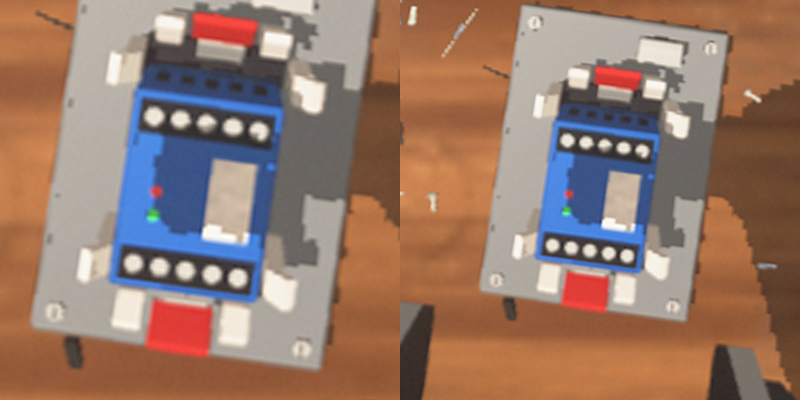

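Blue is down, with both red catches over its flange (left panel, (222,40) and (180,325)). Next is white in the tray.

```bash
python3 -c "
from h import *
go(.43,-.23,.19,2)"
```

```text
row [-0.  -0.1 -9.8] [ 41.3 383.1  -1. ]
```

Converted, 383 mm / 750 = 0.5107, 41.3 mm / 750 = 0.0551, -9.8 degrees / 180 = -0.0544.

Request:
send_rows(rows="0 0 0 0.0067 0.0667 0 1;0 0 -0.0111 0.016 0.1467 0 1;0 0 -0.0222 0.0253 0.2267 0 1;0 0 -0.0333 0.0333 0.3067 0 1;0 0 -0.0444 0.0427 0.3867 0 1;0 0 -0.0544 0.0507 0.4667 0 1;0 -0.0011 -0.0544 0.0551 0.5107 -0.0013 1;0 -0.0011 -0.0544 0.0551 0.5107 -0.0013 1")

```text
time: 17.75
eef_pos: [0.4285, -0.2314, 0.1874]
tcp_rot: [1.0, 0.016, -0.003, -0.001]
contact_force: [0.1, 0.2, 0.4]
opening: 1.002
finger_force: 0.0
```

```bash
python3 c.py t1 .428 -.23 .050 .024
```

```text
17.75 [ 0.4285 -0.2314  0.1874] yaw 1.8012870119932083 F [0.1347 0.2348 0.4203] op 1.0018970631088309 0.0
```

View pics/t1.png

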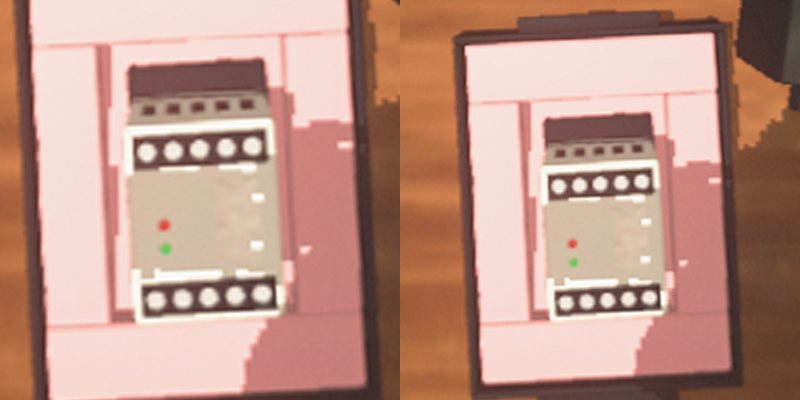

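The white module is alone in the tray pocket: centre (.4227,-.231), yaw 3°. The tray centre is (.424,-.2296).

```bash
python3 -c "
from h import *
go(.4227,-.2309,.049,2.9)"
```

```text
row [-0.2  0.4 -1. ] [ -5.    1.2 138.3]
```

Converted, 138 mm / 750 = 0.184, 136 mm / 750 = 0.1813, -1 degrees / 180 = -0.0056.

Request:
send_rows(rows="-0.0011 0.0022 -0.0056 -0.0073 -0.0007 0.0667 1;-0.0011 0.0022 -0.0056 -0.0073 -0.0007 0.1333 1;-0.0011 0.0022 -0.0056 -0.0073 -0.0007 0.1667 1;-0.0011 0.0022 -0.0056 -0.0073 -0.0007 0.1813 1;-0.0011 0.0022 -0.0056 -0.0073 -0.0007 0.184 1;-0.0011 0.0022 -0.0056 -0.0073 -0.0007 0.184 1")

```text
time: 18.55
eef_pos: [0.4243, -0.2298, 0.0525]
tcp_rot: [1.0, 0.027, 0.003, 0.002]
contact_force: [-0.5, 0.5, -0.7]
opening: 0.998
finger_force: 0.0
```

```bash
python3 -c "
from h import *
st();go(.4227,-.2309,.049,2.9)"
```

```text
18.55 [ 0.4243 -0.2298  0.0525] yaw 3.054333130681134 F [-0.4668  0.5458 -0.7429] op 0.9981847538948976 0.0
row [ 0.3 -0.3  0.2] [-1.7  1.   3.5]
```

Converted, 2.5 mm / 750 = 0.0033, -1.5 mm / 750 = -0.002, -0.3 degrees / 180 = -0.0017.

Request:
send_rows(rows="0.0017 -0.0017 0 -0.002 0.0013 0.0033 1;0.0017 -0.0017 0 -0.002 0.0013 0.0033 1;0.0017 -0.0017 0 -0.002 0.0013 0.0033 -1;0.0017 -0.0017 0 -0.002 0.0013 0.0033 -1;0.0017 -0.0017 0 -0.002 0.0013 0.0033 -1;0.0017 -0.0017 0 -0.002 0.0013 0.0033 -1;0.0017 -0.0017 0 -0.002 0.0013 0.0033 -1")

```text
time: 19.42
eef_pos: [0.4224, -0.2309, 0.0493]
tcp_rot: [1.0, 0.026, -0.001, -0.001]
contact_force: [-0.4, 0.1, 1.7]
opening: 0.434
finger_force: 42.3
```

Request:
send_rows(rows="0 0 0 0 0 -0.04 -1;0 0 0 0 0 -0.08 -1;0 0 0 0 0 -0.12 -1;0 0 0 0 0 -0.12 -1;0 0 0 0 0 -0.12 -1")

```text
time: 20.05
eef_pos: [0.4215, -0.2302, 0.1375]
tcp_rot: [1.0, 0.026, -0.002, -0.002]
contact_force: [-0.9, 0.5, -1.7]
opening: 0.434
finger_force: 42.0
```

```bash
python3 -c "
from h import *
st();go(.445,-.0393,.14,14.3)"
```

```text
20.05 [ 0.4215 -0.2302  0.1375] yaw 3.01601079602285 F [-0.9479  0.4688 -1.7092] op 0.434227092192449 42.01193690299988
row [ -0.2   0.2 -11.3] [  33.5 -189.4   -1.9]
```

Converted, -189.4 mm / 750 = -0.2525, 33.5 mm / 750 = 0.0447, -11.3 degrees / 180 = -0.0628.

Request:
send_rows(rows="0 0 -0.0167 0.0107 -0.06 0 -1;0 0 -0.0333 0.0213 -0.1267 0 -1;0 0 -0.05 0.0333 -0.1933 0 -1;-0.0011 0.0011 -0.0628 0.0427 -0.24 -0.0027 -1;-0.0011 0.0011 -0.0628 0.0447 -0.2525 -0.0027 -1;-0.0011 0.0011 -0.0628 0.0447 -0.2525 -0.0027 -1")

```text
time: 20.8
eef_pos: [0.4451, -0.0397, 0.1401]
tcp_rot: [0.992, 0.125, -0.0, 0.0]
contact_force: [-0.8, -1.2, -1.9]
opening: 0.436
finger_force: 42.0
```

```bash
python3 -c "
from h import *
st();go(.445,-.0393,.08,14.3)"
```

```text
20.8 [ 0.4451 -0.0397  0.1401] yaw 14.363813057675301 F [-0.7881 -1.2406 -1.8775] op 0.4362615778304917 41.99828267097473
row [0.  0.  0.1] [ 0.  -0.5 60.1]
```

Request:
send_rows(rows="0 0 0 0 -0.0005 0.0333 -1;0 0 0 0 -0.0005 0.06 -1;0 0 0 0 -0.0005 0.0773 -1;0 0 0 0 -0.0005 0.084 -1;0 0 0 0 -0.0005 0.084 -1")

```text
time: 21.42
eef_pos: [0.4459, -0.0401, 0.0783]
tcp_rot: [0.992, 0.124, 0.001, 0.001]
contact_force: [0.6, 0.1, -1.3]
opening: 0.433
finger_force: 42.0
```

```bash
python3 -c "
from h import *
st();go(.445,-.0393,.0573,14.3)"
```

```text
21.425 [ 0.4459 -0.0401  0.0783] yaw 14.280716362589754 F [ 0.5941  0.093  -1.2754] op 0.4326839992732428 41.99746012687683
row [ 0.1 -0.1 -0. ] [-0.7 -1.  21. ]
```

Request:
send_rows(rows="0 0 0 -0.0007 -0.0009 0.008 -1;0 0 0 -0.0007 -0.0009 0.0147 -1;0 0 0 -0.0007 -0.0009 0.02 -1;0 0 0 -0.0007 -0.0009 0.024 -1;0 0 0 -0.0007 -0.0009 0.0267 -1;0 0 0 -0.0007 -0.0009 0.028 -1;0 0 0 -0.0007 -0.0009 0.028 -1")

```text
time: 22.3
eef_pos: [0.4446, -0.039, 0.0573]
tcp_rot: [0.992, 0.125, -0.0, 0.0]
contact_force: [-5.5, -1.3, 4.9]
opening: 0.437
finger_force: 42.5
```

Request:
send_rows(rows="0 0 0 0 0 0.0009 -1;0 0 0 0 0 0.0009 -1;0 0 0 0 0 0 1;0 0 0 0 0 0 1;0 0 0 0 0 0 1;0 0 0 0 0 -0.0667 1;0 0 0 0 0 -0.1333 1;0 0 0 0 0 -0.1733 1")

```text
time: 23.3
eef_pos: [0.4461, -0.0392, 0.1902]
tcp_rot: [0.992, 0.125, 0.003, 0.001]
contact_force: [0.3, -0.1, 0.1]
opening: 1.0
finger_force: 0.0
```

```bash
python3 -c "
from h import *
st();go(.465,.30,.19,-8)
snap('wrist','p1.png')"; python3 c.py p2 .445 -.0393 .058 .018
```

```text
23.3 [ 0.4461 -0.0392  0.1902] yaw 14.319148823140178 F [ 0.3362 -0.0634  0.0648] op 0.999759289302472 0.0
row [ 0.1 -0.4 22.3] [ 102.2 -324.    -0.4]
23.35 [ 0.448  -0.0398  0.1939] yaw 14.33365175828911 F [1.9935 0.4906 2.1001] op 1.000213292824466 0.0
```

View pics/p2.png

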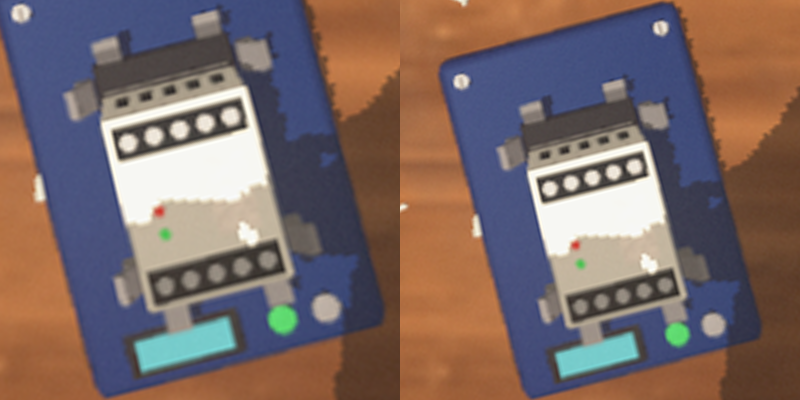

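White sits between the programmer posts exactly as blue did. Next is orange on the mat.

Converted, -324 mm / 750 = -0.432, -285 mm / 750 = -0.38, 22.3 degrees / 180 = 0.1239.

Request:
send_rows(rows="0 0 0.0167 0.02 -0.0667 0 1;0 0 0.0444 0.044 -0.14 0 1;0 0 0.0667 0.0693 -0.22 0 1;0 0 0.0889 0.0933 -0.3 0 1;0 0 0.1111 0.12 -0.38 0 1;0 -0.0017 0.1239 0.136 -0.432 0 1;0 -0.0017 0.1239 0.136 -0.432 0 1;0 -0.0017 0.1239 0.136 -0.432 0 1")

```text
time: 24.4
eef_pos: [0.4629, 0.2997, 0.1854]
tcp_rot: [0.998, -0.069, -0.003, 0.001]
contact_force: [-0.1, -0.2, -0.6]
opening: 0.999
finger_force: 0.0
```

```bash
python3 c.py o2 .483 .309 .044 .004
```

```text
24.4 [0.4629 0.2997 0.1854] yaw -7.947316629134691 F [-0.0977 -0.2415 -0.584 ] op 0.9991745710673597 0.0
```

View pics/o2.png

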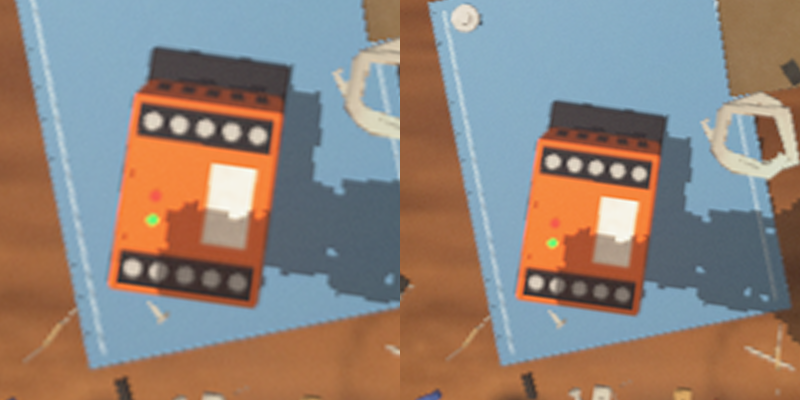

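Orange stands flat on the mat: centre (.483,.310), yaw -8°.

```bash
python3 -c "
from h import *
go(.483,.310,.07,-8)"
```

```text
row [ 0.2  0.3 -0. ] [ 18.7 -13.8 115.6]
```

Converted, 115 mm / 750 = 0.1533, 18.7 mm / 750 = 0.0249, 0.3 degrees / 180 = 0.0017.

Request:
send_rows(rows="0.0011 0.0017 0 0.0133 -0.0093 0.0267 1;0.0011 0.0017 0 0.0249 -0.0184 0.08 1;0.0011 0.0017 0 0.0249 -0.0184 0.1333 1;0.0011 0.0017 0 0.0249 -0.0184 0.1533 1;0.0011 0.0017 0 0.0249 -0.0184 0.1533 1")

```text
time: 25.08
eef_pos: [0.4832, 0.31, 0.0712]
tcp_rot: [0.998, -0.07, 0.0, -0.0]
contact_force: [-0.0, -0.4, 0.8]
opening: 0.998
finger_force: 0.0
```

```bash
python3 -c "
from h import *
st();go(.483,.310,.042,-8)"
```

```text
25.075 [0.4832 0.31   0.0712] yaw -8.049529583570388 F [-0.0301 -0.3794  0.8375] op 0.9981158871609033 0.0
row [-0. -0. -0.] [-0.2  0.1 29.2]
```

Converted, 29 mm / 750 = 0.0387, 28 mm / 750 = 0.0373.

Request:
send_rows(rows="0 0 0 0 0 0.024 1;0 0 0 0 0 0.0373 1;0 0 0 0 0 0.0387 1;0 0 0 0 0 0.0387 -1;0 0 0 0 0 0.0387 -1;0 0 0 0 0 0.0387 -1;0 0 0 0 0 0.0387 -1;0 0 0 0 0 0.0387 -1")

```text
time: 26.08
eef_pos: [0.4844, 0.3114, 0.0437]
tcp_rot: [0.998, -0.07, 0.002, -0.001]
contact_force: [0.5, 0.1, 2.7]
opening: 0.432
finger_force: 42.7
```

Converted, -120 mm / 750 = -0.16, -70 mm / 750 = -0.0933.

Request:
send_rows(rows="0 0 0 0 0 -0.04 -1;0 0 0 0 0 -0.0933 -1;0 0 0 0 0 -0.16 -1;0 0 0 0 0 -0.16 -1;0 0 0 0 0 -0.16 -1")

```text
time: 26.7
eef_pos: [0.4826, 0.3106, 0.1619]
tcp_rot: [0.998, -0.07, 0.0, -0.0]
contact_force: [0.4, -0.1, -0.7]
opening: 0.434
finger_force: 42.3
```

```bash
python3 -c "
from h import *
st();go(.44,0.03,.16,-2);go(.424,-.2297,.15,2.8)"
```

```text
26.7 [0.4826 0.3106 0.1619] yaw -7.979507339950621 F [ 0.3601 -0.0838 -0.7332] op 0.4337769257651353 42.3370099067688
row [-0. -0. -6.] [ -3.3 283.8   1.7]
row [ -0.   -0.  -10.8] [ 16.9 543.2  11.5]
```

Converted, 440 mm / 750 = 0.5867, 390 mm / 750 = 0.52, -9 degrees / 180 = -0.05.

Request:
send_rows(rows="0 0 -0.0056 0 0.0667 0 -1;0 0 -0.0111 0 0.1333 0 -1;0 0 -0.0167 0.0027 0.2133 0 -1;0 0 -0.0222 0.0053 0.2933 0 -1;0 0 -0.0333 0.008 0.3733 0 -1;0 0 -0.0389 0.0107 0.4533 0 -1;0 0 -0.0444 0.0133 0.52 0 -1;0 0 -0.05 0.0173 0.5867 0 -1")

```text
time: 27.7
eef_pos: [0.4333, -0.1275, 0.1598]
tcp_rot: [1.0, 0.009, -0.001, -0.002]
contact_force: [2.1, 0.0, 0.1]
opening: 0.433
finger_force: 42.3
```

```bash
python3 -c "
from h import *
st();go(.424,-.2297,.12,2.8)"
```

```text
27.7 [ 0.4333 -0.1275  0.1598] yaw 1.0171383905098066 F [2.0883 0.0378 0.078 ] op 0.43292344856086656 42.30826735496521
row [-0.2  0.1 -1.8] [-11.1 102.2  39.4]
```

Converted, 102 mm / 750 = 0.136, 90 mm / 750 = 0.12, -1.8 degrees / 180 = -0.01.

Request:
send_rows(rows="0 0 -0.0056 -0.008 0.0667 0.0133 -1;0 0 -0.01 -0.0147 0.12 0.0333 -1;-0.0006 0.0006 -0.01 -0.0147 0.136 0.052 -1;-0.0006 0.0006 -0.01 -0.0147 0.136 0.052 -1;-0.0006 0.0006 -0.01 -0.0147 0.136 0.052 -1")

```text
time: 28.32
eef_pos: [0.426, -0.2273, 0.1224]
tcp_rot: [1.0, 0.025, 0.002, -0.001]
contact_force: [-0.1, 0.5, -1.0]
opening: 0.433
finger_force: 42.3
```

```bash
python3 -c "
from h import *
st();go(.4245,-.2297,.0497,2.8)"
```

```text
28.325 [ 0.426  -0.2273  0.1224] yaw 2.8846160820108104 F [-0.1335  0.5189 -0.99  ] op 0.43272514143642804 42.263129353523254
row [-0.1 -0.2  0.1] [-1.9  2.4 72.7]
```

Converted, 71 mm / 750 = 0.0947, 69 mm / 750 = 0.092.

Request:
send_rows(rows="0 0 0 -0.002 0.0027 0.0333 -1;0 0 0 -0.002 0.0027 0.06 -1;0 0 0 -0.002 0.0027 0.0773 -1;0 0 0 -0.002 0.0027 0.0853 -1;0 0 0 -0.002 0.0027 0.0893 -1;0 0 0 -0.002 0.0027 0.092 -1;0 0 0 -0.002 0.0027 0.0947 -1;0 0 0 -0.002 0.0027 0.0947 -1")

```text
time: 29.32
eef_pos: [0.4251, -0.2309, 0.0522]
tcp_rot: [1.0, 0.025, 0.002, 0.0]
contact_force: [0.0, -0.1, -0.2]
opening: 0.438
finger_force: 42.3
```

Converted, 2.5 mm / 750 = 0.0033, 2 mm / 750 = 0.0027.

Request:
send_rows(rows="0 0 0 0 0 0.0013 -1;0 0 0 0 0 0.0027 -1;0 0 0 0 0 0.0033 -1;0 0 0 0 0 0.0033 -1")

```text
time: 29.82
eef_pos: [0.4251, -0.2308, 0.0497]
tcp_rot: [1.0, 0.025, 0.002, 0.0]
contact_force: [-0.4, 1.1, 1.0]
opening: 0.434
finger_force: 42.5
```

Just touching the floor, so I'll release, lift and check.

Converted, -170 mm / 750 = -0.2267, -140 mm / 750 = -0.1867.

Request:
send_rows(rows="0 0 0 0 0 0.0007 -1;0 0 0 0 0 0.0007 1;0 0 0 0 0 0.0007 1;0 0 0 0 0 0.0007 1;0 0 0 0 0 -0.0533 1;0 0 0 0 0 -0.12 1;0 0 0 0 0 -0.1867 1;0 0 0 0 0 -0.2267 1")

```text
time: 30.82
eef_pos: [0.4251, -0.2313, 0.2226]
tcp_rot: [1.0, 0.025, 0.004, 0.002]
contact_force: [-0.0, -0.0, -0.3]
opening: 0.998
finger_force: 0.0
```

Converted, -170 mm / 750 = -0.2267, -120 mm / 750 = -0.16.

Request:
send_rows(rows="0 0 0 0.0133 -0.08 0 1;0 0 0 0.0267 -0.16 -0.0133 1;0 0 0 0.04 -0.2267 -0.0267 1;0 0 0 0.04 -0.2267 -0.0267 1;0 0 0 0.04 -0.2267 -0.0267 1")

```text
time: 31.45
eef_pos: [0.4458, -0.0595, 0.2394]
tcp_rot: [1.0, 0.025, 0.002, 0.0]
contact_force: [-0.1, -0.0, 0.3]
opening: 0.998
finger_force: 0.0
```

```bash
python3 - <<'E'
from h import *
st();p=snap('wrist','f.png')
L=[((.4393,.1538),.060),((.445,-.0393),.058),((.424,-.2297),.050)]
cv2.imwrite('pics/f2.png',np.hstack([rect(p,c,z) for c,z in L]))
E
```

```text
31.45 [ 0.4458 -0.0595  0.2394] yaw 2.8616755918805588 F [-0.0755 -0.0255  0.2746] op 0.9975895816497559 0.0
```

View pics/f.png

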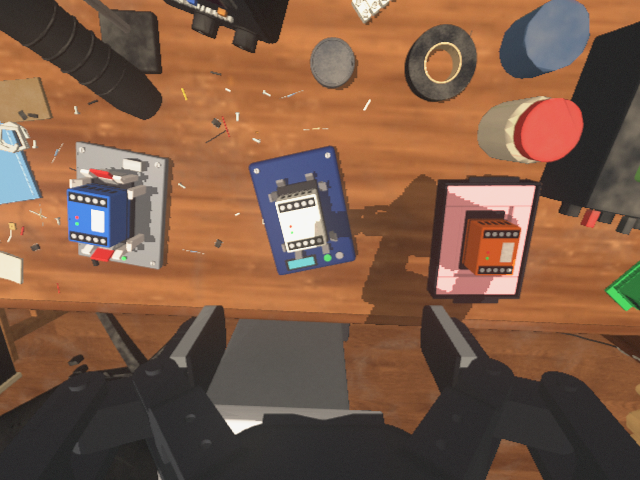

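View pics/f2.png

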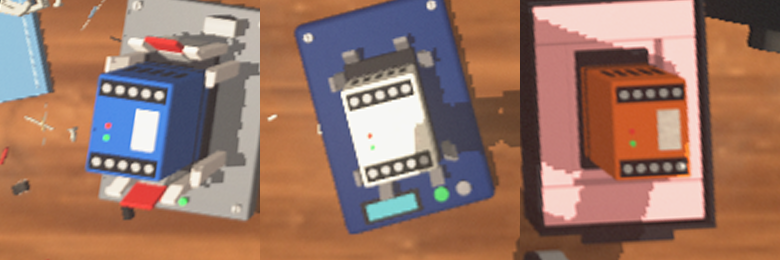

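All three modules are home: blue at (100,215) held by its catches, white at (300,215) and orange at (492,245). The tin at (333,62) and the tape at (441,62) haven't moved, so I'm handing the job in.

```bash
python3 -c "
from h import *
print(ctrl.sign_off())"
```

```text
the job is handed in; nothing more can be done
None
```

I handed the job in at about 31 s: orange is in the tray, blue is down in the jig with both catches over its base, and white is in the programmer. The last pictures show all three centred and upright; sign-off returned no verdict.

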